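# Pack the gate brackets into their tray

### The arm

A 6-joint arm with a two-finger parallel gripper is mounted at the origin on a cart in front of the work surface, level with it; the furniture and walls round the work are solid. World frame = base frame: x ahead of the robot, y to its left, z up, the work surface at z = 0. Lengths are in m, angles in rad, forces in N, time in s.
With the tool pointing down it reaches from about 0.35 to 0.8 m from the base axis. Payload 7.3 kg.
Tool frame: the origin (TCP) lies midway between the tips of the shut fingers; the grasp point (between the pads) lies manip.grip_depth behind it (manip.grip_depth is the distance from the TCP to the grasp point, in m); z points along the fingers, y is the line along which they close (so a half turn about z gives the same grasp; the last joint's range is limited). The gripper opens to 85 mm and grips with 20 to 120 N. Pads are 22 mm wide; open, the fingers measure 114 mm over their backs; the gripper's body (76 mm by 85 mm) begins 54 mm behind the grasp point. The pads swing forward as they close: fully open they stand 13 mm farther back than shut.
Start: joints at [1.145, 0.342, 1.524, -0, 1.275, -0.146], TCP at [0.145, 0.505, 0.231] pointing down, gripper open.
Joint ranges: [-2.53, 2.53], [-0.77, 2.02], [0.04, 2.7], [-1, 4.14], [0.28, 2.66], [-3.11, 3.11]. Speed limits (rad/s): [2.57, 2.57, 3.14, 3.14, 3.14, 3.14].

### API

Orientations are given as a rotation vector (axis times angle).
In Python, from cell import manip gives the robot as it stands.
- The arm moves only by the tool drive_tool, never from a script. Its argument "steps" is a list of rows, each an object of numbers: "wx", "wy", "wz": the turn, a rotation vector about the world's x, y, z in degrees; "tx", "ty", "tz": the shift along the world's x, y, z in mm; "fingers": the opening in per cent of the stroke, from 0 (shut) to 100 (fully open). In form: [{"wx": .., "wy": .., "wz": .., "tx": .., "ty": .., "tz": .., "fingers": ..}, ...]. A call has 1 to 12 rows; each row shifts and turns the commanded pose from where the row before left it; what a row does not reach is not made up. A row lasts 1/8 s, in which the tool goes at most 62.5 mm and 10.7 degrees, less where a joint would pass 70% of its speed; a pose out of reach is approached as far as the arm can. A call with a gripper value outside its range is refused whole. The fingers move at their own pace and stop on an object; the grip force is fixed at half the most. Time passes only in rows, so rows that do not move let the fingers close. It gives the time, the measured TCP pose, the force, the opening and the grip force at its end, in the units of the state.
- manip.get_state(): the state, without advancing time (a new reading comes with each control period).
- manip.capture(name): name is "scene" or "top"; returns a dict with "image" (420x560x3 uint8, red, green, blue), "depth" (420x560 float32, m along the optical axis (not along the pixel's ray), 0 where there is no reading), "mtx" (3x3 intrinsics, pixels), "rvec" (rotation vector, rad) and "tvec" (3), from world to camera coordinates, as OpenCV has them. Camera axes: x right, y down, z forward; pixel columns grow to the right and rows downward; lengths in m; the calibration is good to about 2 mm. A picture is of the moment at which its call begins.
- manip.finish_job(): hands the job in; it is judged then, once.
The state is a dict: "time_s": time; "q": joint angles; "dq": joint speeds; "joint_torque": joint torques, N m; "ee_pos": TCP position; "orientation": TCP orientation; "wrist_force": force on the tool from outside, world axes, zero at the start; "moment": the same for the moment, N m; "opening": opening from 0.0 (shut) to 1.0 (fully open); "finger_force": force on a finger pad.
Only numpy, scipy, OpenCV 4.12 (cv2) and the standard library are available. Lean on these libraries where they do the work, as an engineer would, in place of code of your own. Each camera call takes 0.05 s, during which the arm holds its last target. There are 200 camera calls.

### The job

Pack the three flat steel brackets into the wooden tray so that all three lie flat on its floor with their lugs up, none resting on another or on the rim: they fill the tray and only go in together if each is turned the right way round. Let go of them there, and leave the other things on the bench where they are.

Things in the scene. Friction and masses are not known exactly. Their poses are not given: they have to be found in the camera images.
- tray: Shallow open wooden tray fixed to the bench. Inside 170 mm (its x) by 128 mm (its y); walls 8 mm thick, outside 186 x 144 mm. Floor 4 mm thick, so its upper face is 4 mm above the bench; the rim stands 16 mm above the bench (12 mm above the inner floor). Origin: centre of the underside; z up.
- tray_floor (a point): Centre of the tray's inner floor (upper face), axes as the tray's. The brackets are made up of squares of a 42 mm grid, outlines drawn in by 2 mm all round; the tray takes 4 (x) by 3 (y) squares plus 1 mm at each wall, so well packed brackets have 4 mm between them and 3 mm to the walls.
- long_bracket: L-shaped bracket with one long arm. Steel plate 6 mm thick; welded upright lug 26 mm long (along x), 10 thick (y), its top 50 mm above the underside. Origin: underside, below the lug's middle, within 7 mm of the centre of mass; z up. Outline in mm, two joined rectangles: x -14..24, y -51..71 (long arm) and x -56..24, y -51..-13 (foot). About 0.26 kg.
- wide_bracket: Largest bracket: 80 mm square with a tongue that continues one side. Steel plate 6 mm thick; welded upright lug 26 mm long (along x), 10 thick (y), its top 50 mm above the underside. Origin: underside, below the lug's middle, within 7 mm of the centre of mass; z up. Outline in mm, two joined rectangles: x -52..28, y -37..43 (square) and x -52..70, y -37..1 (side with tongue). About 0.32 kg.
- small_bracket: Smallest bracket: an L with two equal arms. Steel plate 6 mm thick; welded upright lug 26 mm long (along x), 10 thick (y), its top 50 mm above the underside. Origin: underside, below the lug's middle, within 7 mm of the centre of mass; z up. Outline in mm, two joined rectangles: x -32..6, y -29..51 and x -32..48, y -29..9. About 0.2 kg.
- toolbox: Red steel toolbox standing fixed behind the brackets, 218 (x) x 467 (y) mm, 216 mm high with its handle; origin at the centre of its underside, its front face about 107 mm nearer the robot. Keep hand and load clear of it or carry over it.
- label_bundle: bundle of wooden plant labels, 156 x 27 x 19 mm, lying beside the tray; origin at the centre of its underside. A bystander.
- seed_packet_1: flat paper seed packet with a red flower, 112 x 82 x 10 mm, behind the tray; origin at the centre of its underside. A bystander.
- marker: marker pen with a black cap, 135 x 17 x 16 mm, lying in front of the tray; origin on its underside. A bystander.
- seed_packet_2: flat paper seed packet with a green and red picture, 112 x 82 x 10 mm, at the right; origin at the centre of its underside. A bystander.
- head_lamp: head lamp with a strap, 110 x 104 x 42 mm, right of the toolbox; origin on its underside. A bystander.

How it is judged:
By the outcome, as a careful person would: the job done as asked, in the order asked, and still so for the second after the job is handed in, with the robot touching nothing.
It also fails if it takes over 72 s, if anything falls off the work surface, if the arm or the gripper's body presses on something with over 40 N, if the wrist force passes 120 N, or if a joint passes its speed limit or range.

## Working session

There is one attempt and no reset: what is moved stays moved. The work goes in short steps, Python scripts to look and compute and a tool call to move; the robot and the scene stay as the last step left them, time stands still between calls to the robot, and variables do not carry over. Pictures are saved under pics/ and viewed, at most 10 in all, crops included, and the job is handed in when it is done.

Besides the shell and the picture viewer there is one more tool, called after ">>>" as name([rows], argument=value, ...), one row to a line, values as JSON. drive_tool: Moves the arm, as the interface text tells. Its arguments: {"type":"object","properties":{"steps":{"type":"array"}},"required":["steps"]}

```bash
mkdir -p pics; ls; python3 - <<'E'
from cell import manip
import cv2,numpy as np
for n in("scene","top"):
    c=manip.capture(n); np.savez(f"{n}0.npz",**c)
    cv2.imwrite(f"pics/{n}0.png",c["image"][:,:,::-1])
    R=cv2.Rodrigues(c["rvec"])[0]; print(n,-R.T@np.ravel(c["tvec"]),R[2],c["mtx"][0,0])
print(manip.grip_depth, manip.get_state())
E
```

```text
pics
scene [-0.29601212  0.70090135  1.13886533] [ 0.54074757 -0.4801231  -0.69070535] 409.3478491181226
top [ 0.21427969 -0.0553899   1.68470041] [ 0.205343    0.00929914 -0.97864589] 522.1037259650125
0.0187 {'time_s': 0.1, 'q': array([ 1.14501138e+00,  3.42630806e-01,  1.52492636e+00,  1.56790921e-05,
        1.27542785e+00, -1.45977330e-01]), 'dq': array([-0.00069106, -0.00191728, -0.00431722, -0.00058392, -0.00024161,
        0.0003217 ]), 'joint_torque': array([ 1.48986113e-03, -4.34445655e+01, -2.46489179e+01, -1.31399729e-04,
        4.68791288e-03, -7.30761883e-06]), 'ee_pos': array([0.14479879, 0.5042544 , 0.23070531]), 'orientation': array([-4.38038641e-01, -3.11049270e+00,  2.09143842e-03]), 'wrist_force': array([0.41186162, 0.00192805, 0.17391841]), 'moment': array([ 0.02539003,  0.00362253, -0.01315964]), 'finger_force': 0.0, 'opening': 0.9989457594352452}
```

View pics/top0.png

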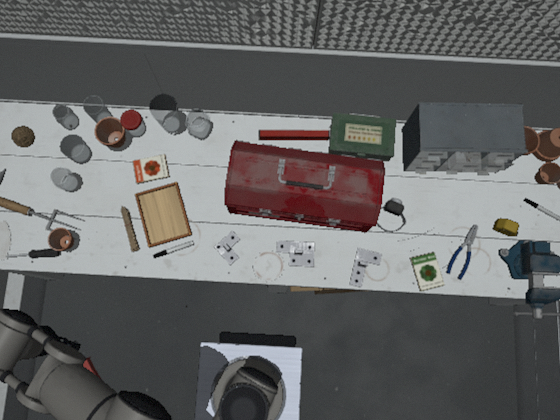

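View pics/scene0.png

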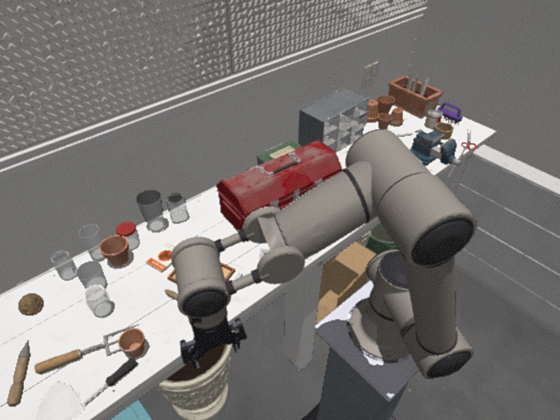

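The top view shows the tray at px (164,214), with the brackets at (228,248), (298,252) and (365,267). The scene view is mostly blocked by the arm. Next I'll zoom in on a rectified view at plate height, with colour and height side by side.

```bash
cat > h.py <<'E'
import cv2,numpy as np
def load(f): return dict(np.load(f))
def ortho(c,x0,x1,y0,y1,z,s=1.0):
    """rectified view at height z, s px/mm; row 0 = x1 (far), col 0 = y1 (left)"""
    X,Y=np.meshgrid(np.arange(x1,x0,-.001/s),np.arange(y1,y0,-.001/s),indexing="ij")
    P=np.stack([X,Y,X*0+z],-1).reshape(-1,3)
    p=cv2.projectPoints(P,c["rvec"],c["tvec"],c["mtx"],None)[0].reshape(*X.shape,2).astype(np.float32)
    return p
def heights(c):
    v,u=np.mgrid[:420,:560]; d=c["depth"]
    P=np.stack([u,v,u*0+1],-1)@np.linalg.inv(c["mtx"]).T*d[...,None]
    R=cv2.Rodrigues(c["rvec"])[0]
    return (P-np.ravel(c["tvec"]))@R
E
python3 - <<'E'
from h import *
c=load("top0.npz"); W=heights(c)
for n,(u,v) in dict(tray=(164,214),b1=(228,248),b2=(298,252),b3=(365,267),bench=(255,240)).items(): print(n,W[v,u].round(4))
p=ortho(c,.25,.65,-.3,.5,.006)
a=cv2.remap(c["image"],p[...,0],p[...,1],cv2.INTER_CUBIC)[:,:,::-1]
cv2.imwrite("pics/ort.png",a)
b=c["image"][225:295,205:395,::-1]
b=cv2.resize(b,None,fx=4.2,fy=4.2,interpolation=cv2.INTER_CUBIC)
z=(W[225:295,205:395,2]*1000); z=cv2.resize(np.clip(z*8+60,0,255).astype(np.uint8),None,fx=4.2,fy=4.2,interpolation=cv2.INTER_NEAREST)
cv2.imwrite("pics/z.png",np.vstack([b,cv2.cvtColor(z,cv2.COLOR_GRAY2BGR)]))
E
```

```text
tray [0.546  0.3103 0.0092]
b1 [0.4402 0.0891 0.0492]
b2 [ 0.4407 -0.1324  0.0442]
b3 [ 0.4098 -0.3518  0.0051]
bench [ 0.4784  0.0075 -0.001 ]
```

View pics/z.png

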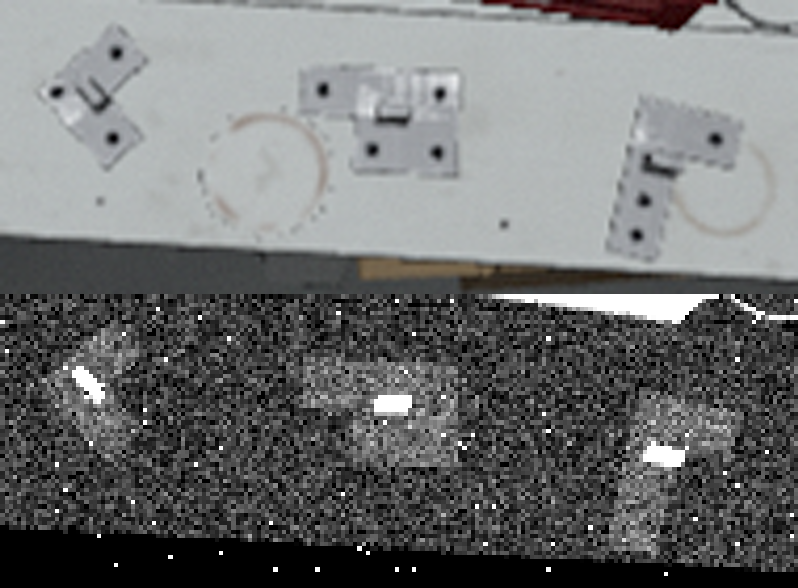

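View pics/ort.png

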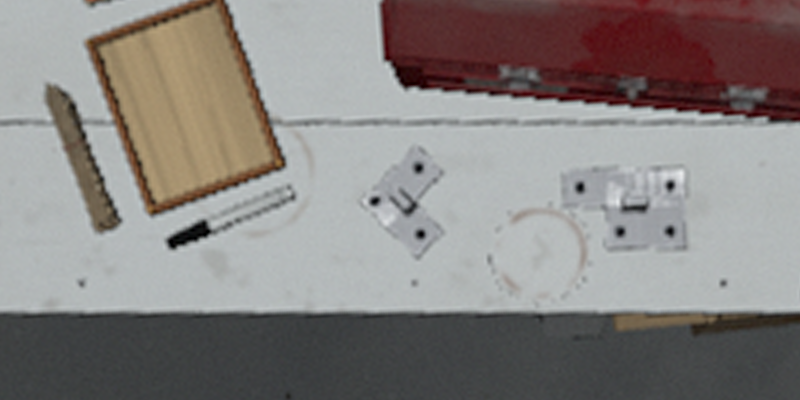

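The zoomed picture shows all three brackets clearly, and they also stand out in the depth. In the ortho view the small one is at about (405,200) with its corner to the left, the wide one at (635,205) with its tongue left, and the long one is further right. I'll average the depth and fit the known height models.

```bash
cat >> h.py <<'E'
from scipy.optimize import minimize
B={"long":[(-14,24,-51,71),(-56,24,-51,-13)],"wide":[(-52,28,-37,43),(-52,70,-37,1)],"small":[(-32,6,-29,51),(-32,48,-29,9)]}
LUG=(-13,13,-5,5)
def sd(q,r): # soft inside of rectangle, mm
    d=np.minimum(np.minimum(q[:,0]-r[0],r[1]-q[:,0]),np.minimum(q[:,1]-r[2],r[3]-q[:,1]))
    return np.clip(d/3+.5,0,1)
def model(n,q,lug=True):
    if n=="tray": return 16*sd(q,(-93,93,-72,72))-12*sd(q,(-85,85,-64,64))
    m=6*np.max([sd(q,r) for r in B[n]],0)
    return m+44*sd(q,LUG) if lug else m
def tolocal(P,x,y,a):
    R=np.array([[np.cos(a),-np.sin(a)],[np.sin(a),np.cos(a)]]); return (P-[x,y])@R
def fit(n,W,x,y,a,z0=0,rad=110):
    k=np.hypot(W[...,0]-x,W[...,1]-y)<rad
    P=W[k]; z=P[:,2]-z0
    def cost(v):
        e=z-model(n,tolocal(P[:,:2],*v)); s=3.
        return np.mean(np.minimum(e*e,150 if n!="tray" else 100))
    best=None
    for dx in(-6,0,6):
      for dy in(-6,0,6):
        for da in(-.1,0,.1):
          r=minimize(cost,[x+dx,y+dy,a+da],method="Nelder-Mead",options=dict(initial_simplex=np.array([[x+dx,y+dy,a+da]]*4)+np.vstack([np.zeros(3),np.diag([4,4,.06])]),xatol=.01,fatol=1e-4))
          if best is None or r.fun<best.fun: best=r
    return best.x,best.fun
def outline(n):
    if n=="tray": return [(-93,93,-72,72),(-85,85,-64,64)]
    return B[n]+[LUG]
E
python3 - <<'E'
from h import *
from cell import manip
cs=[manip.capture("top") for _ in range(12)]
D=np.stack([c["depth"] for c in cs]); D[D==0]=np.nan
c=dict(cs[0]); c["depth"]=np.nan_to_num(np.nanmedian(D,0)); c["image"]=np.mean([k["image"] for k in cs],0).astype(np.uint8)
np.savez("top1.npz",**c)
W=heights(c)*1000; W[c["depth"]==0]=1e6
print("bench z",np.median(W[235:245,245:262,2]), "std",np.std(W[235:245,245:262,2]))
z0=0
deg=np.radians
# ortho(-x = down, +y=left): initial guesses
g=dict(tray=(546,310,deg(17)),small=(449,95,deg(-45)),wide=(442,-134,deg(90)),long=(420,-352,0))
for n in g:
    cand=[]
    for k in range(4 if n!="tray" else 2):
        a=g[n][2]+k*np.pi/2
        cand.append((fit(n,W,g[n][0],g[n][1],a,rad=110 if n!="tray" else 140),k))
    cand.sort(key=lambda t:t[0][1])
    for (v,f),k in cand[:2]: print(n,v[:2].round(1),np.degrees(v[2]).round(2),round(f,3))
    g[n]=cand[0][0][0]
np.save("poses.npy",g,allow_pickle=True)
img=cv2.resize(c["image"][170:295,130:400,::-1],None,fx=2.95,fy=2.95,interpolation=cv2.INTER_CUBIC)
for n,v in g.items():
    for r in outline(n):
        z=16 if n=="tray" else 50 if r is LUG else 6
        q=np.array([(r[0],r[2]),(r[1],r[2]),(r[1],r[3]),(r[0],r[3])],float); a=v[2]
        P=q@np.array([[np.cos(a),-np.sin(a)],[np.sin(a),np.cos(a)]]).T+v[:2]
        P=np.c_[P,[z]*4]/1000
        p=cv2.projectPoints(P,c["rvec"],c["tvec"],c["mtx"],None)[0].reshape(-1,2)
        p=(p-[130,170]+.5)*2.95-.5
        cv2.polylines(img,[(p*16).astype(int)],True,(0,0,255) if r is LUG else (0,255,0),1,cv2.LINE_AA,4)
cv2.imwrite("pics/ov.png",img)
E
```

```text
bench z -0.06532433045323972 std 1.2742449306078385
tray [547.8 316.2] 20.17 12.735
tray [520.2 328.9] 110.69 19.943
small [449.6  98.3] 225.21 17.803
small [451.   96.5] 4.04 20.271
wide [ 446.4 -132.7] 91.28 30.257
wide [ 446.3 -132.6] 275.19 33.012
long [ 419.3 -338.8] 78.76 30.454
long [ 419.3 -338.8] 78.75 30.454
```

View pics/ov.png

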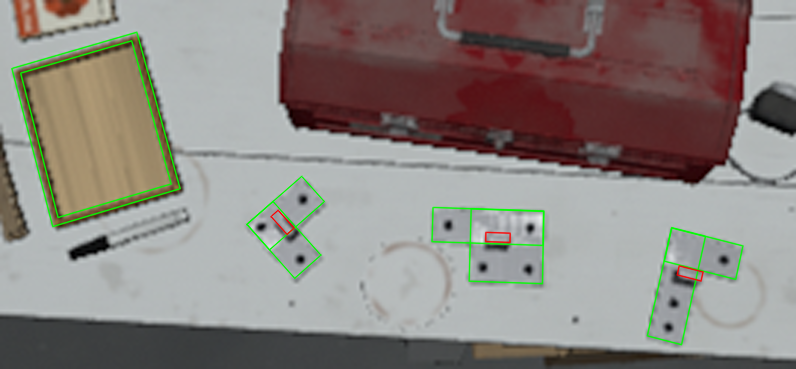

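The overlay matches the tray rim at px (15–180, 35–225) and all three plate outlines closely, and the lug boxes sit on the lug tops. Now I'll enumerate the packings and work out the moves.

```bash
cat > plan.py <<'E'
from h import *
import itertools
from scipy.spatial.transform import Rotation as Ro
g=np.load("poses.npy",allow_pickle=True).item()
C={"long":[(-37,-32),(5,-32),(5,10),(5,52)],"wide":[(-33,-18),(9,-18),(51,-18),(-33,24),(9,24)],"small":[(-13,-10),(29,-10),(-13,32)]}
def places(n):
    for k in range(4):
        R=np.array([[[1,0],[0,1]],[[0,-1],[1,0]],[[-1,0],[0,-1]],[[0,1],[-1,0]]][k])
        for i in range(4):
            for j in range(3):
                c0=np.array([-63+42*i,-42+42*j]); t=c0-R@C[n][0]
                cells=[tuple(np.rint(R@q+t).astype(int)) for q in C[n]]
                if all(abs(a)<=63 and abs(b)<=42 for a,b in cells): yield k,t,frozenset(cells)
if __name__=="__main__":
    s=Ro.from_rotvec([-4.38038641e-01,-3.11049270e+00,2.09143842e-03]).as_matrix()
    yaw0=np.degrees(np.arctan2(s[1,1],s[0,1])); print("tool y yaw",yaw0, "tool x",np.degrees(np.arctan2(s[1,0],s[0,0])))
    tx,ty,ta=g["tray"]; T=np.array([[np.cos(ta),-np.sin(ta)],[np.sin(ta),np.cos(ta)]])
    for L,Wd,S in itertools.product(*[list(places(n)) for n in("long","wide","small")]):
        if len(L[2]|Wd[2]|S[2])==12:
            out=[]
            for n,(k,t,_) in zip(("long","wide","small"),(L,Wd,S)):
                p=T@t+[tx,ty]; yaw=np.degrees(ta)+90*k
                out.append(f"{n}: k{k} loc{t} world{p.round(1)} yaw{yaw%360:.1f} turn{(yaw-np.degrees(g[n][2])+180)%360-180:.1f}")
            d=[np.hypot(*(a[1]-b[1])).round() for a,b in((L,Wd),(L,S),(Wd,S))]
            print(*out,d,sep="\n  ")
E
python3 plan.py
```

```text
tool y yaw 73.96795091877816 tool x 163.96793378954416
long: k0 loc[ 58 -10] world[605.7 326.8] yaw20.2 turn-58.6
  wide: k2 loc[-12  24] world[528.2 334.6] yaw200.2 turn108.9
  small: k0 loc[-50 -32] world[511.9 268.9] yaw20.2 turn155.0
  [np.float64(78.0), np.float64(110.0), np.float64(68.0)]
long: k2 loc[-58  10] world[489.9 305.6] yaw200.2 turn121.4
  wide: k0 loc[ 12 -24] world[567.3 297.8] yaw20.2 turn-71.1
  small: k2 loc[50 32] world[583.7 363.5] yaw200.2 turn-25.0
  [np.float64(78.0), np.float64(110.0), np.float64(68.0)]
```

>>> drive_tool([
  {"tx":25.4,"ty":-33.8,"tz":-10,"wz":5.1,"fingers":65},
  {"tx":25.4,"ty":-33.8,"tz":-10,"wz":5.1,"fingers":65},
  {"tx":25.4,"ty":-33.8,"tz":-10,"wz":5.1,"fingers":65},
  {"tx":25.4,"ty":-33.8,"tz":-10,"wz":5.1,"fingers":65},
  {"tx":25.4,"ty":-33.8,"tz":-10,"wz":5.1,"fingers":65},
  {"tx":25.4,"ty":-33.8,"tz":-10,"wz":5.1,"fingers":65},
  {"tx":25.4,"ty":-33.8,"tz":-10,"wz":5.1,"fingers":65},
  {"tx":25.4,"ty":-33.8,"tz":-10,"wz":5.1,"fingers":65},
  {"tx":25.4,"ty":-33.8,"tz":-10,"wz":5.1,"fingers":65},
  {"tx":25.4,"ty":-33.8,"tz":-10,"wz":5.1,"fingers":65},
  {"tx":25.4,"ty":-33.8,"tz":-10,"wz":5.1,"fingers":65},
  {"tx":25.4,"ty":-33.8,"tz":-10,"wz":5.1,"fingers":65},
])

```text
$.steps[0]: bad value
```

>>> drive_tool([
  {"wx":0,"wy":0,"wz":5.1,"tx":25.4,"ty":-33.8,"tz":-10,"fingers":65},
  {"wx":0,"wy":0,"wz":5.1,"tx":25.4,"ty":-33.8,"tz":-10,"fingers":65},
  {"wx":0,"wy":0,"wz":5.1,"tx":25.4,"ty":-33.8,"tz":-10,"fingers":65},
  {"wx":0,"wy":0,"wz":5.1,"tx":25.4,"ty":-33.8,"tz":-10,"fingers":65},
  {"wx":0,"wy":0,"wz":5.1,"tx":25.4,"ty":-33.8,"tz":-10,"fingers":65},
  {"wx":0,"wy":0,"wz":5.1,"tx":25.4,"ty":-33.8,"tz":-10,"fingers":65},
  {"wx":0,"wy":0,"wz":5.1,"tx":25.4,"ty":-33.8,"tz":-10,"fingers":65},
  {"wx":0,"wy":0,"wz":5.1,"tx":25.4,"ty":-33.8,"tz":-10,"fingers":65},
  {"wx":0,"wy":0,"wz":5.1,"tx":25.4,"ty":-33.8,"tz":-10,"fingers":65},
  {"wx":0,"wy":0,"wz":5.1,"tx":25.4,"ty":-33.8,"tz":-10,"fingers":65},
  {"wx":0,"wy":0,"wz":5.1,"tx":25.4,"ty":-33.8,"tz":-10,"fingers":65},
  {"wx":0,"wy":0,"wz":5.1,"tx":25.4,"ty":-33.8,"tz":-10,"fingers":65},
])

```text
time_s: 2.2
ee_pos: [0.4507, 0.0977, 0.1112]
orientation: [-1.21, 2.899, -0.0]
wrist_force: [0.1, 0.6, 0.1]
opening: 0.654
finger_force: 0.0
```

>>> drive_tool([
  {"wx":0,"wy":0,"wz":0,"tx":-1.1,"ty":0.6,"tz":-35,"fingers":65},
  {"wx":0,"wy":0,"wz":0,"tx":0,"ty":0,"tz":-35,"fingers":65},
  {"wx":0,"wy":0,"wz":0,"tx":0,"ty":0,"tz":-18,"fingers":65},
  {"wx":0,"wy":0,"wz":0,"tx":0,"ty":0,"tz":-7,"fingers":65},
  {"wx":0,"wy":0,"wz":0,"tx":0,"ty":0,"tz":0,"fingers":30},
  {"wx":0,"wy":0,"wz":0,"tx":0,"ty":0,"tz":0,"fingers":0},
  {"wx":0,"wy":0,"wz":0,"tx":0,"ty":0,"tz":0,"fingers":0},
  {"wx":0,"wy":0,"wz":0,"tx":0,"ty":0,"tz":0,"fingers":0},
  {"wx":0,"wy":0,"wz":0,"tx":0,"ty":0,"tz":0,"fingers":0},
])

```text
time_s: 3.32
ee_pos: [0.4496, 0.0996, 0.0173]
orientation: [-1.206, 2.899, -0.001]
wrist_force: [-0.3, -0.3, 5.6]
opening: 0.107
finger_force: 59.7
```

>>> drive_tool([
  {"wx":0,"wy":0,"wz":0,"tx":0,"ty":0,"tz":20,"fingers":0},
  {"wx":0,"wy":0,"wz":0,"tx":0,"ty":0,"tz":40,"fingers":0},
  {"wx":0,"wy":0,"wz":0,"tx":0,"ty":10,"tz":20,"fingers":0},
  {"wx":0,"wy":0,"wz":-3,"tx":16.9,"ty":32,"tz":0,"fingers":0},
  {"wx":0,"wy":0,"wz":-4,"tx":20,"ty":40,"tz":0,"fingers":0},
  {"wx":0,"wy":0,"wz":-4,"tx":20,"ty":40,"tz":0,"fingers":0},
  {"wx":0,"wy":0,"wz":-4,"tx":20,"ty":40,"tz":0,"fingers":0},
  {"wx":0,"wy":0,"wz":-4,"tx":20,"ty":40,"tz":0,"fingers":0},
  {"wx":0,"wy":0,"wz":-4,"tx":20,"ty":36,"tz":0,"fingers":0},
  {"wx":0,"wy":0,"wz":-2,"tx":18,"ty":26.2,"tz":0,"fingers":0},
  {"wx":0,"wy":0,"wz":0,"tx":0,"ty":0,"tz":0,"fingers":0},
])

```text
time_s: 4.7
ee_pos: [0.5835, 0.3653, 0.0952]
orientation: [0.553, -3.092, -0.0]
wrist_force: [-0.3, -0.5, -2.1]
opening: 0.105
finger_force: 58.9
```

```bash
cat > st.py <<'E'
from cell import manip
import numpy as np
from scipy.spatial.transform import Rotation as Ro
s=manip.get_state(); R=Ro.from_rotvec(s["orientation"]).as_matrix()
print(s["time_s"],(s["ee_pos"]*1000).round(2),"yaw y",np.degrees(np.arctan2(R[1,1],R[0,1])).round(2),"tilt z",R[:,2].round(4),s["wrist_force"].round(1),s["moment"].round(2),s["opening"].round(3))
E
python3 st.py
```

```text
Traceback (most recent call last):
  File "st.py", line 5, in <module>
    print(s["time_s"],(s["ee_pos"]*1000).round(2),"yaw y",np.degrees(np.arctan2(R[1,1],R[0,1])).round(2),"tilt z",R[:,2].round(4),s["wrist_force"].round(1),s["moment"].round(2),s["opening"].round(3))
                                                                                                                                                                                 ^^^^^^^^^^^^^^^^^^
AttributeError: 'float' object has no attribute 'round'
```

>>> drive_tool([
  {"wx":0,"wy":0,"wz":0,"tx":1,"ty":-1.5,"tz":-30,"fingers":0},
  {"wx":0,"wy":0,"wz":0,"tx":0,"ty":0,"tz":-25,"fingers":0},
  {"wx":0,"wy":0,"wz":0,"tx":0,"ty":0,"tz":-6,"fingers":0},
  {"wx":0,"wy":0,"wz":0,"tx":0,"ty":0,"tz":0,"fingers":0},
])

```text
time_s: 5.2
ee_pos: [0.5844, 0.3619, 0.0355]
orientation: [0.55, -3.092, 0.0]
wrist_force: [-0.3, 0.6, -1.9]
opening: 0.105
finger_force: 58.8
```

```bash
sed -i 's/s\["opening"\].round(3)/s["opening"]/' st.py; python3 st.py
```

```text
5.2 [584.4  361.86  35.46] yaw y 110.16 tilt z [-6.e-04 -2.e-04 -1.e+00] [-0.3  0.6 -1.9] [-0.03  0.07 -0.  ] 0.10483988860304742
```

>>> drive_tool([
  {"wx":0,"wy":0,"wz":0,"tx":0,"ty":1.9,"tz":-4,"fingers":0},
  {"wx":0,"wy":0,"wz":0,"tx":0,"ty":0,"tz":-5,"fingers":0},
  {"wx":0,"wy":0,"wz":0,"tx":0,"ty":0,"tz":-4,"fingers":0},
  {"wx":0,"wy":0,"wz":0,"tx":0,"ty":0,"tz":-1,"fingers":0},
  {"wx":0,"wy":0,"wz":0,"tx":0,"ty":0,"tz":0,"fingers":0},
])

```text
time_s: 5.82
ee_pos: [0.5846, 0.3643, 0.0214]
orientation: [-0.55, 3.093, 0.0]
wrist_force: [-0.2, 0.4, -2.2]
opening: 0.105
finger_force: 59.0
```

```bash
python3 st.py
```

```text
5.825 [584.59 364.25  21.42] yaw y 110.17 tilt z [ 1.e-04  1.e-04 -1.e+00] [-0.2  0.4 -2.2] [-0.04  0.04  0.01] 0.10543659663771311
```

>>> drive_tool([
  {"wx":0,"wy":0,"wz":0,"tx":0,"ty":0,"tz":-1,"fingers":0},
  {"wx":0,"wy":0,"wz":0,"tx":0,"ty":0,"tz":-0.5,"fingers":0},
  {"wx":0,"wy":0,"wz":0,"tx":0,"ty":0,"tz":0,"fingers":30},
  {"wx":0,"wy":0,"wz":0,"tx":0,"ty":0,"tz":0,"fingers":30},
  {"wx":0,"wy":0,"wz":0,"tx":0,"ty":0,"tz":0,"fingers":30},
  {"wx":0,"wy":0,"wz":0,"tx":0,"ty":0,"tz":20,"fingers":30},
  {"wx":0,"wy":0,"wz":0,"tx":0,"ty":0,"tz":40,"fingers":30},
  {"wx":0,"wy":0,"wz":0,"tx":0,"ty":0,"tz":40,"fingers":50},
  {"wx":0,"wy":0,"wz":-4,"tx":-20,"ty":-40,"tz":0,"fingers":65},
  {"wx":0,"wy":0,"wz":-9,"tx":-25,"ty":-50,"tz":0,"fingers":65},
  {"wx":0,"wy":0,"wz":-9,"tx":-25,"ty":-50,"tz":0,"fingers":65},
  {"wx":0,"wy":0,"wz":-9,"tx":-25,"ty":-50,"tz":0,"fingers":65},
])

```text
time_s: 7.32
ee_pos: [0.4892, 0.1729, 0.1214]
orientation: [0.304, 3.124, 0.001]
wrist_force: [1.0, -1.4, -0.3]
opening: 0.65
finger_force: 0.0
```

```bash
python3 st.py
```

```text
7.325 [489.23 172.92 121.41] yaw y 78.89 tilt z [ 2.7e-03  4.0e-04 -1.0e+00] [ 1.  -1.4 -0.3] [-0.02  0.01 -0.01] 0.6502777418660348
```

>>> drive_tool([
  {"wx":0,"wy":0,"wz":-8,"tx":-20,"ty":-34,"tz":0,"fingers":65},
  {"wx":0,"wy":0,"wz":-9,"tx":-15,"ty":-34,"tz":0,"fingers":65},
  {"wx":0,"wy":0,"wz":-9,"tx":-8,"ty":-34,"tz":0,"fingers":65},
  {"wx":0,"wy":0,"wz":-9,"tx":0,"ty":-34,"tz":0,"fingers":65},
  {"wx":0,"wy":0,"wz":-9,"tx":0,"ty":-34,"tz":0,"fingers":65},
  {"wx":0,"wy":0,"wz":-9,"tx":0,"ty":-34,"tz":-10,"fingers":65},
  {"wx":0,"wy":0,"wz":-9,"tx":0,"ty":-34,"tz":-10,"fingers":65},
  {"wx":0,"wy":0,"wz":-9,"tx":0,"ty":-34,"tz":-10,"fingers":65},
  {"wx":0,"wy":0,"wz":-6.9,"tx":0,"ty":-34.5,"tz":0,"fingers":65},
  {"wx":0,"wy":0,"wz":0,"tx":0,"ty":0,"tz":0,"fingers":65},
  {"wx":0,"wy":0,"wz":0,"tx":0,"ty":0,"tz":0,"fingers":65},
])

```text
time_s: 8.7
ee_pos: [0.4468, -0.1321, 0.0906]
orientation: [2.195, 2.246, 0.001]
wrist_force: [-0.2, -0.2, -0.4]
opening: 0.653
finger_force: 0.0
```

```bash
python3 st.py; python3 - <<'E'
from h import *
from cell import manip
cs=[manip.capture("top") for _ in range(12)]
D=np.stack([c["depth"] for c in cs]); D[D==0]=np.nan
c=dict(cs[0]); c["depth"]=np.nan_to_num(np.nanmedian(D,0)); c["image"]=np.mean([k["image"] for k in cs],0).astype(np.uint8)
np.savez("top2.npz",**c)
g=np.load("poses.npy",allow_pickle=True).item()
W=heights(c)*1000; W[c["depth"]==0]=1e6
tx,ty,ta=g["tray"]
v,f=fit("small",W,583.7,363.5,ta+np.pi,z0=4,rad=70); print("small ignoring rim",v,np.degrees(v[2]),f)
q=tolocal(W[...,:2].reshape(-1,2),*g["tray"]); k=(abs(q[:,0])<90)&(abs(q[:,1])<69)
W2=W.reshape(-1,3).copy(); k2=(abs(q[:,0])<83)&(abs(q[:,1])<62); W2[~k2]=1e6
v,f=fit("small",W2,583.7,363.5,ta+np.pi,z0=4,rad=90)
print("small",v[:2],np.degrees(v[2]),f,"local",tolocal(np.array([v[:2]]),*g["tray"]))
p=ortho(c,.42,.68,.2,.43,.008,2.2)
img=cv2.remap(c["image"],p[...,0],p[...,1],cv2.INTER_CUBIC)[:,:,::-1]
cv2.imwrite("pics/t2.png",img)
E
```

```text
8.7 [ 446.79 -132.1    90.6 ] yaw y 1.31 tilt z [ 1.1e-03 -3.0e-04 -1.0e+00] [-0.2 -0.2 -0.4] [ 0.   -0.01 -0.02] 0.6534254820126764
small ignoring rim [590.76122566 374.12035569   3.48920242] 199.9165726022339 21.79397732505627
small [582.66234404 364.93270008] 200.92477226851085 4.980159247092171 local [[49.56780459 33.71713951]]
```

View pics/t2.png

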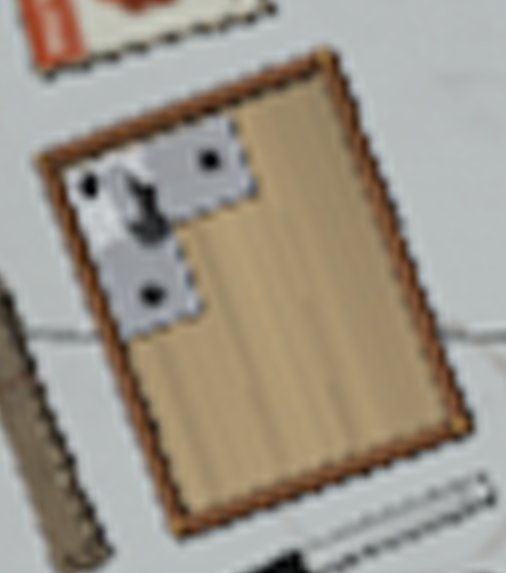

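The picture shows the small bracket seated flat in the tray's upper-left corner (px 65–255, 120–335), clear of the walls, with the fit within 2 mm of target. Next is the wide bracket.

>>> drive_tool([
  {"wx":0,"wy":0,"wz":0,"tx":0,"ty":0,"tz":-30,"fingers":65},
  {"wx":0,"wy":0,"wz":0,"tx":0,"ty":0,"tz":-25,"fingers":65},
  {"wx":0,"wy":0,"wz":0,"tx":0,"ty":0,"tz":-13,"fingers":65},
  {"wx":0,"wy":0,"wz":0,"tx":0,"ty":0,"tz":-6,"fingers":65},
  {"wx":0,"wy":0,"wz":0,"tx":0,"ty":0,"tz":0,"fingers":30},
  {"wx":0,"wy":0,"wz":0,"tx":0,"ty":0,"tz":0,"fingers":0},
  {"wx":0,"wy":0,"wz":0,"tx":0,"ty":0,"tz":0,"fingers":0},
  {"wx":0,"wy":0,"wz":0,"tx":0,"ty":0,"tz":0,"fingers":0},
  {"wx":0,"wy":0,"wz":0,"tx":0,"ty":0,"tz":0,"fingers":0},
])

```text
time_s: 10.42
ee_pos: [0.4471, -0.1325, 0.0166]
orientation: [2.195, 2.245, 0.001]
wrist_force: [-0.4, -0.1, 5.9]
opening: 0.107
finger_force: 60.2
```

```bash
python3 st.py
```

```text
10.425 [ 447.13 -132.54   16.58] yaw y 1.27 tilt z [ 1.6e-03 -8.0e-04 -1.0e+00] [-0.4 -0.1  5.9] [-0.02  0.08  0.02] 0.1073225299113185
```

>>> drive_tool([
  {"wx":0,"wy":0,"wz":0,"tx":0,"ty":0,"tz":20,"fingers":0},
  {"wx":0,"wy":0,"wz":0,"tx":-7,"ty":0,"tz":40,"fingers":0},
  {"wx":0,"wy":0,"wz":0,"tx":-20,"ty":20,"tz":30,"fingers":0},
  {"wx":0,"wy":0,"wz":-5,"tx":0,"ty":40,"tz":0,"fingers":0},
  {"wx":0,"wy":0,"wz":-7,"tx":0,"ty":40,"tz":0,"fingers":0},
  {"wx":0,"wy":0,"wz":-7,"tx":0,"ty":40,"tz":0,"fingers":0},
  {"wx":0,"wy":0,"wz":-7,"tx":0,"ty":40,"tz":0,"fingers":0},
  {"wx":0,"wy":0,"wz":-7,"tx":0,"ty":40,"tz":0,"fingers":0},
  {"wx":0,"wy":0,"wz":-7,"tx":0,"ty":40,"tz":0,"fingers":0},
  {"wx":0,"wy":0,"wz":-7,"tx":0,"ty":40,"tz":0,"fingers":0},
])

```text
time_s: 11.68
ee_pos: [0.419, 0.1689, 0.1055]
orientation: [-2.912, -1.178, 0.001]
wrist_force: [0.2, -0.0, -3.8]
opening: 0.109
finger_force: 59.0
```

>>> drive_tool([
  {"wx":0,"wy":0,"wz":-6,"tx":30,"ty":30,"tz":0,"fingers":0},
  {"wx":0,"wy":0,"wz":-6,"tx":37,"ty":33,"tz":0,"fingers":0},
  {"wx":0,"wy":0,"wz":-6,"tx":37,"ty":33,"tz":0,"fingers":0},
  {"wx":0,"wy":0,"wz":-6,"tx":30,"ty":23,"tz":0,"fingers":0},
  {"wx":0,"wy":0,"wz":0,"tx":13.2,"ty":11.3,"tz":0,"fingers":0},
  {"wx":0,"wy":0,"wz":0,"tx":0,"ty":0,"tz":-30,"fingers":0},
  {"wx":0,"wy":0,"wz":0,"tx":0,"ty":0,"tz":-30,"fingers":0},
  {"wx":0,"wy":0,"wz":0,"tx":0,"ty":0,"tz":-8,"fingers":0},
  {"wx":0,"wy":0,"wz":0,"tx":0,"ty":0,"tz":0,"fingers":0},
  {"wx":0,"wy":0,"wz":0,"tx":0,"ty":0,"tz":0,"fingers":0},
])

```text
time_s: 12.92
ee_pos: [0.5676, 0.2983, 0.0392]
orientation: [-3.092, -0.553, -0.004]
wrist_force: [0.2, 0.0, -4.0]
opening: 0.109
finger_force: 59.1
```

```bash
python3 st.py
```

```text
12.925 [567.59 298.28  39.21] yaw y -69.73 tilt z [ 2.2e-03  7.0e-04 -1.0e+00] [ 0.2  0.  -4. ] [ 0.01 -0.   -0.  ] 0.10858652916332495
```

>>> drive_tool([
  {"wx":0,"wy":0,"wz":0,"tx":-0.3,"ty":-0.5,"tz":-6,"fingers":0},
  {"wx":0,"wy":0,"wz":0,"tx":0,"ty":0,"tz":-5,"fingers":0},
  {"wx":0,"wy":0,"wz":0,"tx":0,"ty":0,"tz":-5,"fingers":0},
  {"wx":0,"wy":0,"wz":0,"tx":0,"ty":0,"tz":-2.5,"fingers":0},
  {"wx":0,"wy":0,"wz":0,"tx":0,"ty":0,"tz":-1,"fingers":0},
  {"wx":0,"wy":0,"wz":0,"tx":0,"ty":0,"tz":0,"fingers":0},
])

```text
time_s: 13.68
ee_pos: [0.5664, 0.2975, 0.0206]
orientation: [3.092, 0.553, 0.001]
wrist_force: [-6.1, -3.1, 13.5]
opening: 0.106
finger_force: 62.0
```

```bash
python3 st.py
```

```text
13.675 [566.41 297.5   20.61] yaw y -69.72 tilt z [ 6.e-04 -1.e-04 -1.e+00] [-6.1 -3.1 13.5] [-0.47  1.06 -0.01] 0.10602903289477002
```

>>> drive_tool([
  {"wx":0,"wy":0,"wz":0,"tx":0,"ty":0,"tz":0,"fingers":30},
  {"wx":0,"wy":0,"wz":0,"tx":0,"ty":0,"tz":0,"fingers":30},
  {"wx":0,"wy":0,"wz":0,"tx":0,"ty":0,"tz":0,"fingers":30},
  {"wx":0,"wy":0,"wz":0,"tx":0,"ty":0,"tz":20,"fingers":30},
  {"wx":0,"wy":0,"wz":0,"tx":0,"ty":0,"tz":40,"fingers":30},
  {"wx":0,"wy":0,"wz":0,"tx":0,"ty":0,"tz":40,"fingers":50},
  {"wx":0,"wy":0,"wz":0,"tx":-35,"ty":-30,"tz":0,"fingers":65},
  {"wx":0,"wy":0,"wz":3,"tx":-40,"ty":-40,"tz":0,"fingers":65},
  {"wx":0,"wy":0,"wz":5,"tx":-40,"ty":-40,"tz":0,"fingers":65},
  {"wx":0,"wy":0,"wz":5,"tx":-30,"ty":-50,"tz":0,"fingers":65},
  {"wx":0,"wy":0,"wz":5,"tx":0,"ty":-50,"tz":0,"fingers":65},
  {"wx":0,"wy":0,"wz":5,"tx":0,"ty":-50,"tz":0,"fingers":65},
])

```text
time_s: 15.18
ee_pos: [0.4213, 0.0362, 0.1187]
orientation: [2.918, 1.163, 0.002]
wrist_force: [1.2, -0.6, 0.4]
opening: 0.653
finger_force: 0.0
```

```bash
python3 st.py; cat > look.py <<'E'
from h import *
from cell import manip
import sys
from plan import g
def look(tag,names):
    cs=[manip.capture("top") for _ in range(10)]
    D=np.stack([c["depth"] for c in cs]); D[D==0]=np.nan
    c=dict(cs[0]); c["depth"]=np.nan_to_num(np.nanmedian(D,0)); c["image"]=np.mean([k["image"] for k in cs],0).astype(np.uint8)
    np.savez(tag+".npz",**c)
    W=heights(c).reshape(-1,3)*1000; W[c["depth"].ravel()==0]=1e6
    q=tolocal(W[:,:2],*g["tray"]); k=(abs(q[:,0])<82)&(abs(q[:,1])<61)
    q=np.c_[q,W[:,2]][k]
    T={"small":(50,32,np.pi),"wide":(12,-24,0),"long":(-58,10,np.pi)}
    for n in names:  # height of plate interior: plane fit, nominal 10 mm
        L=tolocal(q[:,:2],*T[n]); m=(model(n,L,False)>5.9)&(abs(q[:,2]-10)<12)&~((abs(L[:,0])<22)&(abs(L[:,1])<16))
        A=np.c_[L[m],np.ones(m.sum())]; s=np.linalg.lstsq(A,q[m,2],rcond=None)[0]
        print(n,"plane z",s[2].round(2),"tilt mm/100mm",(s[:2]*100).round(2),m.sum())
    def cost(p):
        h=4+np.sum([model(n,tolocal(q[:,:2],*p[3*i:3*i+3])) for i,n in enumerate(names)],0)
        e=q[:,2]-h; return np.mean(np.minimum(e*e,60))
    p0=np.ravel([T[n] for n in names])
    best=min((minimize(cost,p0+d,method="Powell") for d in (0,.5,-.5)),key=lambda r:r.fun) if 0 else None
    p=p0.copy()
    for _ in range(3):
        for i in range(len(names)):
            f=lambda v:cost(np.r_[p[:3*i],v,p[3*i+3:]])
            r=minimize(f,p[3*i:3*i+3],method="Nelder-Mead",options=dict(initial_simplex=p[3*i:3*i+3]+np.vstack([np.zeros(3),np.diag([3,3,.04])])))
            p[3*i:3*i+3]=r.x
    for i,n in enumerate(names): print(n,"err local mm",(p-p0)[3*i:3*i+2].round(2),"deg",np.degrees((p-p0)[3*i+2]).round(2))
    pp=ortho(c,.42,.68,.2,.43,.010,2.2)
    cv2.imwrite(f"pics/{tag}.png",cv2.remap(c["image"],pp[...,0],pp[...,1],cv2.INTER_CUBIC)[:,:,::-1])
look(sys.argv[1],sys.argv[2:])
E
python3 look.py t3 small wide
```

```text
15.175 [421.34  36.18 118.67] yaw y -46.53 tilt z [ 1.3e-03 -2.0e-04 -1.0e+00] [ 1.2 -0.6  0.4] [-0.01  0.01 -0.06] 0.6528070860305423
small plane z 9.86 tilt mm/100mm [-0.12 -0.52] 260
wide plane z 9.79 tilt mm/100mm [-0.05  0.35] 536
small err local mm [-0.69  1.5 ] deg 0.49
wide err local mm [-1.09  1.44] deg -0.06
```

View pics/t3.png

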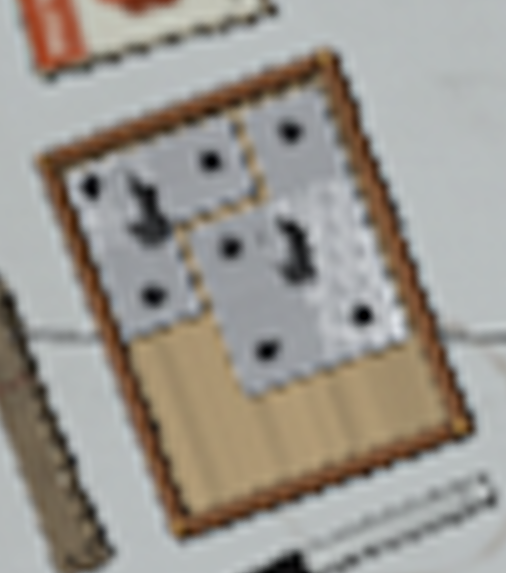

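The picture shows the small and wide brackets flat in the tray, with clear gaps of about 4 mm between them and at the walls. The free L at the lower left takes the long bracket. Next I'll fetch it.

>>> drive_tool([
  {"wx":0,"wy":0,"wz":4,"tx":-2.5,"ty":-42,"tz":0,"fingers":65},
  {"wx":0,"wy":0,"wz":4,"tx":0,"ty":-42,"tz":0,"fingers":65},
  {"wx":0,"wy":0,"wz":4,"tx":0,"ty":-42,"tz":0,"fingers":65},
  {"wx":0,"wy":0,"wz":4,"tx":0,"ty":-42,"tz":0,"fingers":65},
  {"wx":0,"wy":0,"wz":4,"tx":0,"ty":-42,"tz":0,"fingers":65},
  {"wx":0,"wy":0,"wz":4,"tx":0,"ty":-42,"tz":0,"fingers":65},
  {"wx":0,"wy":0,"wz":4,"tx":0,"ty":-42,"tz":-9,"fingers":65},
  {"wx":0,"wy":0,"wz":4,"tx":0,"ty":-42,"tz":-10,"fingers":65},
  {"wx":0,"wy":0,"wz":3.5,"tx":0,"ty":-40,"tz":-10,"fingers":65},
  {"wx":0,"wy":0,"wz":0,"tx":0,"ty":0,"tz":0,"fingers":65},
  {"wx":0,"wy":0,"wz":0,"tx":0,"ty":0,"tz":0,"fingers":65},
  {"wx":0,"wy":0,"wz":0,"tx":0,"ty":0,"tz":0,"fingers":65},
])

```text
time_s: 17.18
ee_pos: [0.4193, -0.3373, 0.0896]
orientation: [-2.427, -1.995, -0.0]
wrist_force: [-0.1, 0.1, -0.3]
opening: 0.651
finger_force: 0.0
```

```bash
python3 st.py
```

```text
17.175 [ 419.32 -337.27   89.58] yaw y -11.16 tilt z [ 1.e-04  2.e-04 -1.e+00] [-0.1  0.1 -0.3] [-0.03 -0.07  0.  ] 0.6513167332551872
```

>>> drive_tool([
  {"wx":0,"wy":0,"wz":0,"tx":0,"ty":-1.5,"tz":-30,"fingers":65},
  {"wx":0,"wy":0,"wz":0,"tx":0,"ty":0,"tz":-25,"fingers":65},
  {"wx":0,"wy":0,"wz":0,"tx":0,"ty":0,"tz":-12,"fingers":65},
  {"wx":0,"wy":0,"wz":0,"tx":0,"ty":0,"tz":-6,"fingers":65},
  {"wx":0,"wy":0,"wz":0,"tx":0,"ty":0,"tz":0,"fingers":30},
  {"wx":0,"wy":0,"wz":0,"tx":0,"ty":0,"tz":0,"fingers":0},
  {"wx":0,"wy":0,"wz":0,"tx":0,"ty":0,"tz":0,"fingers":0},
  {"wx":0,"wy":0,"wz":0,"tx":0,"ty":0,"tz":0,"fingers":0},
  {"wx":0,"wy":0,"wz":0,"tx":0,"ty":0,"tz":0,"fingers":0},
])

```text
time_s: 18.3
ee_pos: [0.4195, -0.3404, 0.0172]
orientation: [2.427, 1.992, 0.0]
wrist_force: [-0.3, 1.7, 5.0]
opening: 0.109
finger_force: 59.5
```

```bash
python3 st.py
```

```text
18.3 [ 419.46 -340.44   17.18] yaw y -11.23 tilt z [ 0.0013 -0.0013 -1.    ] [-0.3  1.7  5. ] [ 0.12  0.05 -0.01] 0.10914744644092306
```

>>> drive_tool([
  {"wx":0,"wy":0,"wz":0,"tx":0,"ty":0,"tz":20,"fingers":0},
  {"wx":0,"wy":0,"wz":0,"tx":0,"ty":0,"tz":40,"fingers":0},
  {"wx":0,"wy":0,"wz":2,"tx":0,"ty":20,"tz":30,"fingers":0},
  {"wx":0,"wy":0,"wz":7,"tx":0,"ty":40,"tz":0,"fingers":0},
  {"wx":0,"wy":0,"wz":8,"tx":0,"ty":40,"tz":0,"fingers":0},
  {"wx":0,"wy":0,"wz":8,"tx":0,"ty":40,"tz":0,"fingers":0},
  {"wx":0,"wy":0,"wz":8,"tx":0,"ty":40,"tz":0,"fingers":0},
  {"wx":0,"wy":0,"wz":8,"tx":0,"ty":40,"tz":0,"fingers":0},
  {"wx":0,"wy":0,"wz":8,"tx":0,"ty":40,"tz":0,"fingers":0},
  {"wx":0,"wy":0,"wz":8,"tx":0,"ty":40,"tz":0,"fingers":0},
  {"wx":0,"wy":0,"wz":8,"tx":0,"ty":40,"tz":0,"fingers":0},
  {"wx":0,"wy":0,"wz":8,"tx":0,"ty":40,"tz":0,"fingers":0},
])

```text
time_s: 19.8
ee_pos: [0.4184, 0.0413, 0.1061]
orientation: [-0.759, -3.048, 0.0]
wrist_force: [0.5, -0.2, -3.4]
opening: 0.108
finger_force: 58.8
```

>>> drive_tool([
  {"wx":0,"wy":0,"wz":8,"tx":0,"ty":40,"tz":0,"fingers":0},
  {"wx":0,"wy":0,"wz":8,"tx":0,"ty":40,"tz":0,"fingers":0},
  {"wx":0,"wy":0,"wz":8,"tx":0,"ty":40,"tz":0,"fingers":0},
  {"wx":0,"wy":0,"wz":8,"tx":10,"ty":40,"tz":0,"fingers":0},
  {"wx":0,"wy":0,"wz":8,"tx":20,"ty":40,"tz":0,"fingers":0},
  {"wx":0,"wy":0,"wz":8.4,"tx":20,"ty":35,"tz":0,"fingers":0},
  {"wx":0,"wy":0,"wz":0,"tx":20,"ty":20,"tz":0,"fingers":0},
  {"wx":0,"wy":0,"wz":0,"tx":2.7,"ty":10.7,"tz":0,"fingers":0},
  {"wx":0,"wy":0,"wz":0,"tx":0,"ty":0,"tz":-20,"fingers":0},
  {"wx":0,"wy":0,"wz":0,"tx":0,"ty":0,"tz":-20,"fingers":0},
  {"wx":0,"wy":0,"wz":0,"tx":0,"ty":0,"tz":-20,"fingers":0},
  {"wx":0,"wy":0,"wz":0,"tx":0,"ty":0,"tz":0,"fingers":0},
])

```text
time_s: 21.3
ee_pos: [0.4897, 0.3046, 0.0447]
orientation: [0.548, -3.088, 0.002]
wrist_force: [-0.8, -0.8, -3.4]
opening: 0.108
finger_force: 58.7
```

```bash
python3 st.py
```

```text
21.3 [489.7  304.61  44.68] yaw y 110.14 tilt z [-0.0046 -0.002  -1.    ] [-0.8 -0.8 -3.4] [-0.02 -0.    0.04] 0.10841347234004038
```

>>> drive_tool([
  {"wx":0,"wy":0,"wz":0,"tx":0,"ty":0,"tz":-3,"fingers":0},
  {"wx":0,"wy":0,"wz":0,"tx":0,"ty":0,"tz":0,"fingers":0},
  {"wx":0,"wy":0,"wz":0,"tx":0,"ty":0,"tz":0,"fingers":0},
])

```text
time_s: 21.68
ee_pos: [0.4919, 0.3058, 0.044]
orientation: [-0.55, 3.092, 0.001]
wrist_force: [-0.7, 0.0, -3.4]
opening: 0.109
finger_force: 58.7
```

```bash
python3 st.py
```

```text
21.675 [491.95 305.81  43.96] yaw y 110.17 tilt z [ 1.e-03  5.e-04 -1.e+00] [-0.7  0.  -3.4] [-0.01  0.05 -0.01] 0.10928273038845457
```

>>> drive_tool([
  {"wx":0,"wy":0,"wz":0,"tx":0.2,"ty":-0.5,"tz":-6,"fingers":0},
  {"wx":0,"wy":0,"wz":0,"tx":0,"ty":0,"tz":-4,"fingers":0},
  {"wx":0,"wy":0,"wz":0,"tx":0,"ty":0,"tz":-4,"fingers":0},
  {"wx":0,"wy":0,"wz":0,"tx":0,"ty":0,"tz":-4,"fingers":0},
  {"wx":0,"wy":0,"wz":0,"tx":0,"ty":0,"tz":-3.5,"fingers":0},
  {"wx":0,"wy":0,"wz":0,"tx":0,"ty":0,"tz":0,"fingers":0},
  {"wx":0,"wy":0,"wz":0,"tx":0,"ty":0,"tz":0,"fingers":0},
])

```text
time_s: 22.55
ee_pos: [0.4919, 0.3052, 0.0218]
orientation: [-0.55, 3.093, 0.0]
wrist_force: [0.3, 0.4, -2.4]
opening: 0.109
finger_force: 58.8
```

```bash
python3 st.py
```

```text
22.55 [491.89 305.23  21.85] yaw y 110.17 tilt z [ 0.e+00  1.e-04 -1.e+00] [ 0.3  0.4 -2.4] [-0.03 -0.02 -0.03] 0.10888406087070474
```

The bracket is at floor level and nothing is pressing on it. I'll lower the last millimetre, release, back off and check.

>>> drive_tool([
  {"wx":0,"wy":0,"wz":0,"tx":0,"ty":0,"tz":-0.6,"fingers":0},
  {"wx":0,"wy":0,"wz":0,"tx":0,"ty":0,"tz":0,"fingers":0},
  {"wx":0,"wy":0,"wz":0,"tx":0,"ty":0,"tz":0,"fingers":30},
  {"wx":0,"wy":0,"wz":0,"tx":0,"ty":0,"tz":0,"fingers":30},
  {"wx":0,"wy":0,"wz":0,"tx":0,"ty":0,"tz":0,"fingers":30},
  {"wx":0,"wy":0,"wz":0,"tx":0,"ty":0,"tz":20,"fingers":30},
  {"wx":0,"wy":0,"wz":0,"tx":0,"ty":0,"tz":40,"fingers":30},
  {"wx":0,"wy":0,"wz":0,"tx":0,"ty":0,"tz":40,"fingers":30},
  {"wx":0,"wy":0,"wz":0,"tx":-30,"ty":-45,"tz":0,"fingers":30},
  {"wx":0,"wy":0,"wz":0,"tx":-30,"ty":-50,"tz":0,"fingers":30},
  {"wx":0,"wy":0,"wz":0,"tx":0,"ty":-50,"tz":0,"fingers":30},
  {"wx":0,"wy":0,"wz":0,"tx":0,"ty":-50,"tz":0,"fingers":30},
])

```text
time_s: 24.05
ee_pos: [0.4316, 0.1089, 0.1217]
orientation: [-0.551, 3.092, -0.0]
wrist_force: [1.0, -0.1, 0.4]
opening: 0.298
finger_force: 0.0
```

```bash
python3 look.py t4 small wide long
```

```text
small plane z 9.71 tilt mm/100mm [ 0.56 -0.06] 257
wide plane z 9.8 tilt mm/100mm [-0.58 -0.53] 515
long plane z 9.83 tilt mm/100mm [ 0.57 -0.29] 332
small err local mm [-0.51  2.18] deg 0.38
wide err local mm [-2.47  1.47] deg -0.5
long err local mm [-0.07  0.7 ] deg -0.03
```

View pics/t4.png

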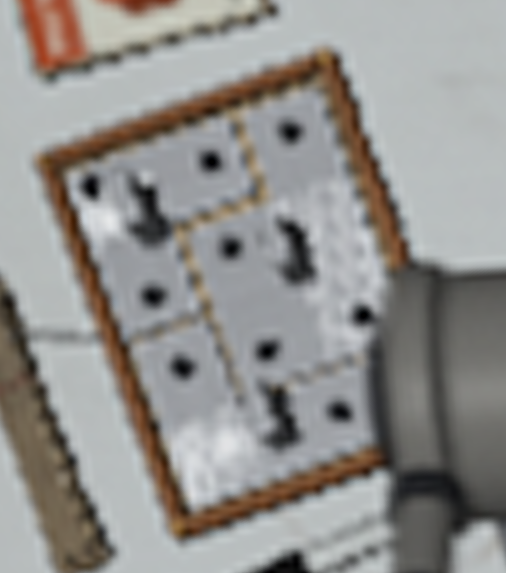

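The picture shows all three brackets flat in the tray (plate tops at 9.7–9.8 mm, nominal 10) with gaps all round. The arm only hides the lower-right corner from view. I'm handing the job in.

```bash
python3 -c "
from cell import manip
print(manip.finish_job())"
```

```text
the job is handed in; nothing more can be done
None
```

All three brackets lie flat on the tray floor with their lugs up, released with gaps between them and to the walls, and the job was handed in at about 25 s; the arm hid the tray's lower-right corner from the last picture, and I took no final picture to check the other things on the bench.

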